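# Load the plate holder and start the exposure

### The arm

A 6-joint arm with a two-finger parallel gripper is mounted at the origin on the work surface. World frame = base frame: x ahead of the robot, y to its left, z up, the work surface at z = 0. Lengths are in m, angles in rad, forces in N, time in s.
With the tool pointing down it reaches from about 0.375 to 0.975 m from the base axis. Payload 3.8 kg.
Tool frame: the origin (TCP) lies between the finger pads; the fingertips stand 8 mm ahead of it and the grasp point (between the pads) lies 11 mm behind it; z points along the fingers, y is the line along which they close (so a half turn about z gives the same grasp; the last joint's range is limited). The gripper opens to 85 mm and grips with 20 to 120 N. Pads are 22 mm wide; open, the fingers measure 114 mm over their backs; the gripper's body (76 mm by 85 mm) begins 54 mm behind the grasp point. The pads swing forward as they close: fully open they stand 13 mm farther back than shut.
Start: joints at [-1.181, 0.264, 1.604, -0, 1.274, -0.037], TCP at [0.279, -0.614, 0.239] pointing down, gripper open.
Joint ranges: [-2.63, 2.63], [-0.94, 2.18], [0.31, 2.57], [-1.31, 4.45], [0, 2.66], [-2.55, 2.55]. Speed limits (rad/s): [2.57, 2.57, 3.14, 3.14, 3.14, 3.14].

### API

Orientations are given as a unit quaternion [w, x, y, z].
In Python, from rig import robot gives the robot as it stands.
- The arm moves only by the tool apply_moves, never from a script. Its argument "plan" is one flat list of numbers, 4 for each row, row after row: the shift along the tool's x, y, z normalised to -1 to 1, where 1 is 0.2 m, then the turn about the tool's z normalised to -1 to 1, where 1 is 90 degrees. A call has 1 to 5 rows; each row is the pose to reach, as a shift and turn from the pose commanded when the call began, along the tool's axes at that moment; what a row does not reach only later rows make up. A row lasts 1/12 s, in which the tool goes at most 41.7 mm and 7.16 degrees, less where a joint would pass 70% of its speed; a pose out of reach is approached as far as the arm can. A call with a number of a shift or a turn outside -1 to 1 is refused whole. A call with a gripper value outside its range is refused whole. "gripper" is the closure, from -1 (fully open) to 1 (shut), set as the call begins (left out, the last holds). The fingers move at their own pace and stop on an object; "newtons" is the grip in N (left out, the last holds). Time passes only in rows, so rows that repeat a pose let the fingers close. It gives the time, the measured TCP pose, the force, the opening and the grip force at its end, in the units of the state.
- robot.state(): the state, without advancing time (a new reading comes with each control period).
- robot.grab_frame(name): name is "side" or "top" or "wrist"; returns (picture, depth): 384x512x3 uint8, blue, green, red; 384x512 float32, m along the optical axis (not along the pixel's ray), 0 where there is no reading.
- robot.calibration(name): a dict with "fx", "fy", "cx", "cy" (pixels), "R" (3x3) and "t" (3): a world point X has camera coordinates R X + t. Camera axes: x right, y down, z forward; pixel columns grow to the right and rows downward; lengths in m; the calibration is good to about 2 mm. A picture is of the moment at which its call begins: read the wrist's pose just before it. calibration takes no time and is no camera call; for the wrist camera it gives the pose at the moment of the call.
- robot.sign_off(): hands the job in; it is judged then, once.
The state is a dict: "clock": time; "qpos": joint angles; "dq": joint speeds; "joint_torque": joint torques, N m; "ee_pos": TCP position; "ee_rot": TCP orientation; "contact_force": force on the tool from outside, world axes, zero at the start; "ft_torque": the same for the moment, N m; "grip_width": finger opening in m; "grip_force": force on a finger pad.
Only numpy, scipy, OpenCV 4.12 (cv2) and the standard library are available. Lean on these libraries where they do the work, as an engineer would, in place of code of your own. Each camera call takes 0.05 s, during which the arm holds its last target. There are 200 camera calls.

### The job

Load the exposure unit: slide the flat wooden plate holder, glass pane end first, along the bench into the unit's slot until it is fully home against the stop. Then press the large round key (lamp) all the way down and let it come up, and after that press the small round key (start) all the way down and let it up; press no key before the holder is home and never both at once. Leave the bottle, jar, brush and tape where they are.

Things in the scene. Friction and masses are not known exactly. Their poses are not given: they have to be found in the camera images.
- exposer: exposure unit: white box fixed on the bench, spanning x -85 to +93 mm, y -89 to +89, z 0 to 60 mm of its origin, which lies on its underside. The slot is in its -x face, which looks to the robot's left (about world +y). Slot: 94 mm wide (y -47 to +47), 22 mm high, no floor of its own (the bench is its floor), stop 100 mm inside at x = +15 mm. Two keys on its flat top.
- slot_mouth (a point): middle of the slot's mouth at bench level, in the plane of the unit's face (x = -85 mm, y = 0 of the exposer; same axes: +x points into the slot). Two aluminium cheeks, 22 mm high, splay out from the mouth's sides to 23 mm before it, where the opening is about 114 mm.
- holder: flat plate holder: dark wooden frame 130 x 90 x 14 mm (x, y, z), glass pane in its top, 0.2 kg, loose on the bench before the slot, too wide to grasp: push it. Origin: centre of underside. Its +x end (pane end) goes in first; four thin ridges mark the -x end, of which 30 mm stay outside. Fully home: origin at x = -50, y = 0 mm in the exposer's frame, x axes parallel.
- holder_outer (a point): middle of the lower edge of the holder's outer, ridged end face (x = -65 mm of the holder); the end to push on
- lamp_key (a joint): travel of the large round key: 0 up, 0.006 m fully down; spring-loaded, 5 N to the bottom, comes up again when let go
- lamp_key_top (a point): centre of the top face of the large grey round key (38 mm across, in a black 54 mm ring), on top of the exposure unit over its rear half, 78 mm above the bench; the two keys are 84 mm apart and either may be on either side
- start_key (a joint): travel of the small round key: 0 up, 0.006 m fully down; spring-loaded, 5 N to the bottom, comes up again when let go
- start_key_top (a point): centre of the top face of the small grey round key (20 mm across, in a black 36 mm ring), on top of the exposure unit over its rear half, 78 mm above the bench
- amber_bottle: bystander: amber bottle with black cap, 68 mm across, 150 mm tall; origin at the centre of its underside
- jar: bystander: white jar, 60 mm across, 75 mm tall; origin at the centre of its underside
- brush: bystander: brush 200 mm long with a wooden handle, lying on the bench; origin midway along it on the underside, x along the handle towards the bristles
- tape: bystander: roll of paper tape lying flat, 90 mm across, 25 mm high; origin at the centre of its underside
Things that resemble listed ones, but are neither listed nor needed, are in the scene too. What is meant by the holder is not blue, purple or turquoise, and is the smaller of those in its own colour.

How it is judged:
On the way, in this order (a step that is already met when the one before it is completed fails the run):
1. the plate holder is fully home in the slot with its ridged end outward, both keys up (x of holder in the frame of exposer above -0.054 m and y of holder in the frame of exposer between -0.005 and 0.005 m and angle between the x axis of holder and the x axis of exposer, either way round below 0.06 rad and height (world z) of holder below 0.006 m and x of holder_outer in the frame of exposer below -0.1 m and value of joint each of lamp_key, start_key below 0.002 m), for 0.2 s.
2. the large key is pressed down (value of joint lamp_key above 0.0045 m), for 0.05 s.
3. the large key has come up again (value of joint lamp_key below 0.002 m), for 0.05 s.
4. the small key is pressed down (value of joint start_key above 0.0045 m), for 0.05 s.
At the end, for the whole second after the job is handed in: The holder lies flat in the slot, fully home: within 4 mm of the stop, within 5 mm of the slot's middle line and 0.06 rad of its direction, ridged end outward, at rest; both keys are up (under 2 mm of travel); bottle, jar, brush and tape are within 30 mm of where they started (all of step 1 and linear speed of holder below 0.01 m/s and distance of each of amber_bottle, jar, brush, tape from where it was at the start of the episode below 0.03 m); the robot touches nothing.
It fails at once if a key is pressed (over 3 mm) while the holder is not home (over 10 mm short of it) (value of joint any of lamp_key, start_key above 0.003 m and x of holder in the frame of exposer below -0.06 m).
It fails at once if both keys are down (over 3 mm) at once (value of joint each of lamp_key, start_key above 0.003 m).
It fails at once if a bystander is moved more than 30 mm or tipped over (distance of any of amber_bottle, jar, brush, tape from where it was at the start of the episode above 0.03 m or angle between any of amber_bottle, jar, tape's own z axis and vertical above 0.5 rad).
It also fails if it takes over 58 s, if anything falls off the work surface, if the arm or the gripper's body presses on something with over 40 N, if the wrist force passes 120 N, or if a joint passes its speed limit or range.

## Working session

There is one attempt and no reset: what is moved stays moved. The work goes in short steps, Python scripts to look and compute and a tool call to move; the robot and the scene stay as the last step left them, time stands still between calls to the robot, and variables do not carry over. Pictures are saved under pics/ and viewed, at most 10 in all, crops included, and the job is handed in when it is done.

Besides the shell and the picture viewer there is one more tool, called after ">>>" as name(argument=value, ...), one argument or row to a line, values as JSON. apply_moves: Moves the arm, as the interface text tells. Scaled input: -1 to 1 covers 0.2 m each way for a shift and 90 degrees each way for a turn. Its arguments: {"type":"object","properties":{"plan":{"type":"array"},"gripper":{"type":"number"},"newtons":{"type":"number"}},"required":["plan"]}

```bash
mkdir -p pics; python3 - <<'E'
from rig import robot
import cv2,numpy as np
for n in("top","side"):
    p,d=robot.grab_frame(n);cv2.imwrite(f"pics/{n}0.png",p);np.save(f"pics/{n}0.npy",d)
    c=robot.calibration(n);print(n,c["fx"],c["cx"],c["cy"],np.round(c["R"],3).tolist(),np.round(c["t"],3))
s=robot.state();print(s)
E
```

```text
top 425.221565370227 253.20894547204372 190.15042561175733 [[-0.017, -1.0, 0.003], [-0.997, 0.016, -0.069], [0.069, -0.004, -0.998]] [0.014 0.585 1.44 ]
side 436.62321520435887 258.7548943825694 204.23891344787899 [[0.994, -0.107, -0.019], [-0.088, -0.689, -0.719], [0.064, 0.717, -0.694]] [-0.57   0.143  1.207]
{'clock': 0.1, 'qpos': array([-1.18089372e+00,  2.64693551e-01,  1.60522578e+00, -1.61753955e-05,
        1.27371752e+00, -3.68833600e-02]), 'dq': array([ 1.42486261e-03, -1.11956410e-05, -3.96111997e-03, -1.11711786e-03,
       -1.44980905e-03, -1.56849902e-03]), 'joint_torque': array([ 4.42893297e-04, -5.16708255e+01, -3.68589413e+01, -1.14485747e-04,
        6.25662928e-03, -1.76619312e-05]), 'ee_pos': array([ 0.2791735 , -0.61385612,  0.23808221]), 'ee_rot': array([-1.00486077e-03,  9.77316971e-01,  2.11779349e-01, -1.87085862e-04]), 'contact_force': array([-0.42362402, -0.05553684, -0.17066574]), 'ft_torque': array([ 0.02333904, -0.02971446, -0.04321455]), 'grip_force': 0.0, 'grip_width': 0.08515316800283912}
```

View pics/top0.png

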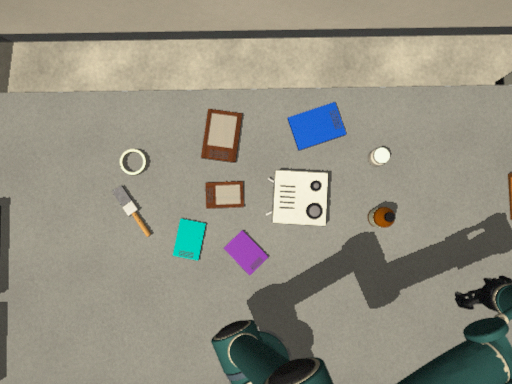

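View pics/side0.png

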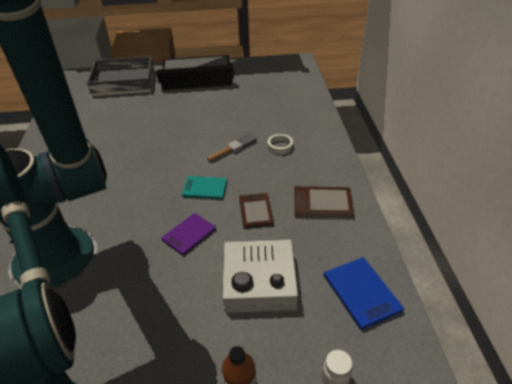

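Candidates for the holder, by top-view pixel:
- Small brown (225,194).
- Large brown (222,135).
- Blue (317,126).
- Purple (246,252).
- Turquoise (190,239).

By the description it is the small brown one at (225,194). The exposer is at (301,197), with the large key at about (314,211) and the small key at about (316,185).

```bash
cat > h.py <<'E'
from rig import robot
import cv2,numpy as np
def cast(n,uv,z,c=None):
    c=c or robot.calibration(n);R=np.array(c["R"]);t=np.array(c["t"])
    uv=np.atleast_2d(uv).astype(float)
    d=np.c_[(uv[:,0]-c["cx"])/c["fx"],(uv[:,1]-c["cy"])/c["fy"],np.ones(len(uv))]@R
    o=-R.T@t
    return o+d*((z-o[2])/d[:,2])[:,None]
def brown(p,roi):
    h=cv2.cvtColor(p,cv2.COLOR_BGR2HSV);m=((h[...,0]<15)|(h[...,0]>172))&(h[...,1]>90)&(h[...,2]<140)
    k=np.zeros(m.shape,np.uint8);x0,y0,x1,y1=roi;k[y0:y1,x0:x1]=m[y0:y1,x0:x1]
    c=max(cv2.findContours(k,0,2)[0],key=cv2.contourArea);return c
def rect(pts): # metric min-area rect
    r=cv2.minAreaRect((pts[:,:2]*1000).astype(np.float32));return r,cv2.boxPoints(r)
E
python3 - <<'E'
from h import *
p=cv2.imread("pics/top0.png");
cv2.imwrite("pics/crop.png",cv2.resize(p[150:240,190:345],None,fx=5,fy=5,interpolation=cv2.INTER_CUBIC))
c=brown(p,(195,170,255,220));w=cast("top",c[:,0],.014);r,b=rect(w);print("holder",r,b.round(1).tolist())
h=cv2.cvtColor(p,cv2.COLOR_BGR2HSV);g=((h[...,1]<40)&(h[...,2]>150)).astype(np.uint8);k=np.zeros_like(g);k[150:240,262:345]=g[150:240,262:345]
k=cv2.morphologyEx(k,2,np.ones((5,5)))
c=max(cv2.findContours(k,0,2)[0],key=cv2.contourArea);w=cast("top",c[:,0],.06);r,b=rect(w);print("exp",r,b.round(1).tolist())
g=((h[...,2]<75)).astype(np.uint8);k=np.zeros_like(g);k[172:222,300:327]=g[172:222,300:327]
for c in cv2.findContours(k,0,2)[0]:
    if cv2.contourArea(c)>40:
        (u,v),rad=cv2.minEnclosingCircle(c);print("ring",u,v,rad,cast("top",(u,v),.07))
E
```

```text
holder ((574.3095703125, 103.18179321289062), (127.52080535888672, 89.91613006591797), 89.49046325683594) [[528.7999877929688, 39.79999923706055], [618.7000122070312, 39.0], [619.7999877929688, 166.5], [529.9000244140625, 167.3000030517578]]
exp ((566.644775390625, -162.80873107910156), (275.9082946777344, 298.1502990722656), 88.96875762939453) [[415.1000061035156, -298.1000061035156], [713.2000122070312, -303.3999938964844], [718.2000122070312, -27.600000381469727], [420.1000061035156, -22.200000762939453]]
ring 313.6052551269531 210.2105255126953 7.608280181884766 [[ 0.51236092 -0.1943392   0.07      ]]
ring 315.3135681152344 185.17796325683594 4.832309246063232 [[ 0.59530271 -0.2022062   0.07      ]]
```

View pics/crop.png

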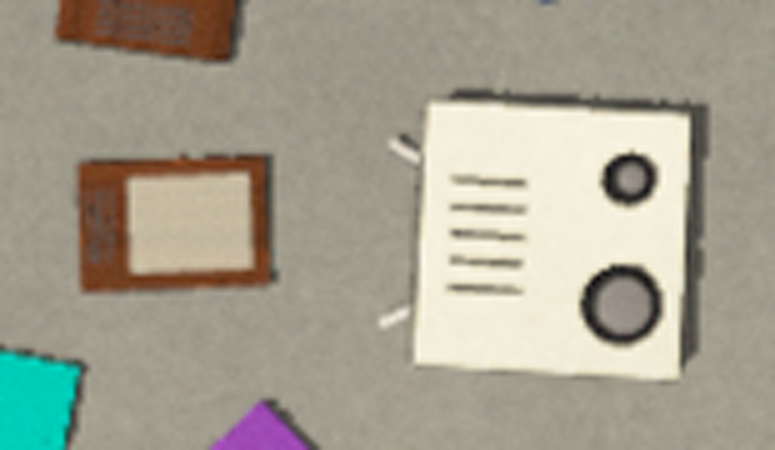

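The crop shows the small brown holder: ridges at the left (crop ~(103,222)), pane end facing the slot at right. The cheeks are at (403,150) and (393,317). The small key is at (629,178) and the large key at (621,303).

```bash
python3 - <<'E'
from h import *
p=cv2.imread("pics/top0.png");h=cv2.cvtColor(p,cv2.COLOR_BGR2HSV)
g=(p.min(2)>195).astype(np.uint8);k=np.zeros_like(g);k[150:240,262:345]=g[150:240,262:345]
k=cv2.morphologyEx(k,2,np.ones((5,5)))
c=max(cv2.findContours(k,0,2)[0],key=cv2.contourArea);w=cast("top",c[:,0],.06);r,b=rect(w);print("exp",r,b.round(1).tolist())
H=cv2.convexHull(c)[:,0];
for n,z in(("hull",.06),):
    w=cast("top",H,z);print(w[:,:2].round(3).tolist())
# side view
p=cv2.imread("pics/side0.png");hs=cv2.cvtColor(p,cv2.COLOR_BGR2HSV)
c=brown(p,(232,185,280,235));w=cast("side",c[:,0],.014);r,b=rect(w);print("holder side",r,b.round(1).tolist())
g=(hs[...,2]<75).astype(np.uint8);k=np.zeros_like(g);k[262:297,228:292]=g[262:297,228:292]
for c in cv2.findContours(k,0,2)[0]:
    if cv2.contourArea(c)>30:
        x,y,ww,hh=cv2.boundingRect(c);u,v=x+ww/2-.5,y+hh/2-.5;print("ring",x,y,ww,hh,cast("side",(u,v),.07))
for n in("side",): pass
d=np.load("pics/top0.npy")
for u,v in((300,200),(314,211),(316,185),(225,194),(260,150)):
    c=robot.calibration("top");R=np.array(c["R"]);t=np.array(c["t"]);z=d[v,u];print(u,v,R.T@(np.array([(u-c["cx"])/c["fx"]*z,(v-c["cy"])/c["fy"]*z,z])-t))
E
```

```text
exp ((556.1397705078125, -151.2572021484375), (173.11924743652344, 172.9092254638672), 85.76726531982422) [[463.5, -231.1999969482422], [636.0, -244.0], [648.7000122070312, -71.30000305175781], [476.29998779296875, -58.599998474121094]]
[[0.645, -0.12], [0.637, -0.234], [0.633, -0.241], [0.563, -0.239], [0.529, -0.234], [0.47, -0.186], [0.471, -0.136], [0.475, -0.07], [0.479, -0.06], [0.499, -0.06], [0.622, -0.069], [0.646, -0.073]]
holder side ((574.0344848632812, 97.17921447753906), (87.25444030761719, 131.26206970214844), 0.7758739590644836) [[529.5, 162.1999969482422], [531.2999877929688, 31.0], [618.5, 32.099998474121094], [616.7999877929688, 163.39999389648438]]
ring 270 276 14 12 [[ 0.59454416 -0.20974167  0.07      ]]
ring 232 274 21 18 [[ 0.51216912 -0.20265091  0.07      ]]
300 200 [ 0.54722918 -0.15102399  0.06231467]
314 211 [ 0.50950509 -0.19371975  0.08271586]
316 185 [ 0.59523167 -0.20329464  0.07792814]
225 194 [0.57386173 0.1010357  0.02121417]
260 150 [ 0.72784909 -0.02215209 -0.00129991]
```

```bash
cat >> h.py <<'E'
from scipy.spatial.transform import Rotation as Ro
def st():
    s=robot.state();q=s["ee_rot"];return np.array(s["ee_pos"]),Ro.from_quat([q[1],q[2],q[3],q[0]]).as_matrix(),s
def go(x,y,z,yaw=85.8):
    p,R,s=st();d=R.T@(np.array([x,y,z])-p)/.2
    a=np.degrees(np.arctan2(R[1,0],R[0,0]));t=-(yaw-a)/90
    print("clock %.2f pos %s yaw %.2f F %s w %.3f ->"%(s["clock"],p.round(4),a,np.round(s["contact_force"],1),s["grip_width"]),d.round(3),round(t,3))
E
python3 - <<'E'
from h import *
go(.5,-.05,.36)
p,R,s=st();c=robot.calibration("wrist");Rc=np.array(c["R"]);o=-Rc.T@np.array(c["t"])
print("cam in tool",R.T@(o-p),"\n",(Rc@R).round(3),c["fx"])
E
```

```text
clock 0.10 pos [ 0.2792 -0.6139  0.2381] yaw 24.45 F [-0.4 -0.1 -0.2] w 0.085 -> [ 2.172 -2.111 -0.605] -0.682
cam in tool [ 7.4000312e-02  1.1173652e-04 -1.3522480e-01] 
 [[ 0.001  1.    -0.   ]
 [-0.958  0.001 -0.285]
 [-0.285  0.     0.958]] 300.08224008812357
```

>>> apply_moves(
  plan=[0.7, -0.68, -0.25, 0, 0.7, -0.68, -0.25, 0, 0.7, -0.68, -0.25, 0, 0.7, -0.68, -0.25, 0, 0.7, -0.68, -0.25, 0],
  gripper=0,
)

```text
clock: 0.52
ee_pos: [0.3509, -0.4302, 0.2893]
ee_rot: [-0.001, 0.977, 0.212, 0.0]
contact_force: [0.6, 1.0, 0.6]
grip_width: 0.0428
grip_force: 0.0
```

>>> apply_moves(
  plan=[0.7, -0.68, -0.25, 0, 0.7, -0.68, -0.25, 0, 0.7, -0.68, -0.25, 0, 0.7, -0.68, -0.25, 0, 0.7, -0.68, -0.25, 0],
)

```text
clock: 0.93
ee_pos: [0.422, -0.2484, 0.3398]
ee_rot: [-0.0, 0.977, 0.212, 0.0]
contact_force: [0.5, 0.1, -0.1]
grip_width: 0.0427
grip_force: 0.0
```

>>> apply_moves(
  plan=[0.7, -0.68, -0.1, -0.4, 0.7, -0.68, -0.1, -0.4, 0.7, -0.68, -0.1, -0.4, 0.7, -0.68, -0.1, -0.4, 0.7, -0.68, -0.1, -0.4],
)

```text
clock: 1.35
ee_pos: [0.4933, -0.066, 0.3594]
ee_rot: [-0.0, 0.863, 0.505, 0.0]
contact_force: [1.0, -0.9, 0.0]
grip_width: 0.0428
grip_force: 0.0
```

>>> apply_moves(
  plan=[0, 0, 0, -0.28, 0, 0, 0, -0.28, 0, 0, 0, -0.28, 0, 0, 0, -0.28, 0, 0, 0, -0.28],
)

```text
clock: 1.77
ee_pos: [0.4926, -0.0689, 0.3587]
ee_rot: [-0.0, 0.734, 0.679, -0.0]
contact_force: [-0.2, -0.5, 0.0]
grip_width: 0.0428
grip_force: 0.0
```

```bash
python3 - <<'E'
from h import *
go(.57,.0,.36)
p,d=robot.grab_frame("wrist");cv2.imwrite("pics/w1.png",p);np.save("pics/w1.npy",d)
E
```

```text
clock 1.77 pos [ 0.4926 -0.0689  0.3587] yaw 85.58 F [-0.2 -0.5  0. ] w 0.043 -> [ 0.373  0.359 -0.007] -0.002
```

View pics/w1.png

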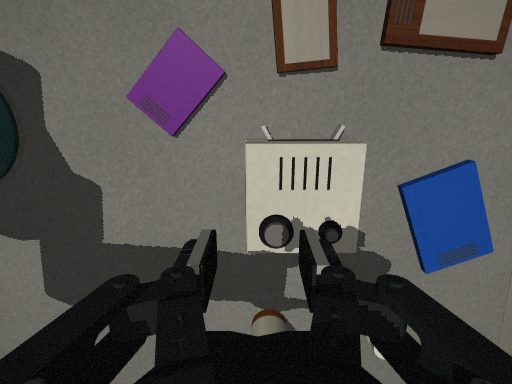

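The wrist view shows the unit's front edge from (246,143) to (366,143), the cheeks at (267,131) and (340,131), and the large key at (276,231). The fingers hide part of it, and the holder is cut off at the top, around (305,35). I'll shift to see both together.

>>> apply_moves(
  plan=[0.5, 0.35, -0.1, 0, 0.5, 0.35, -0.1, 0, 0.5, 0.35, -0.1, 0, 0.5, 0.35, -0.1, 0, 0.5, 0.35, -0.1, 0],
)

```text
clock: 2.23
ee_pos: [0.5713, 0.0263, 0.3787]
ee_rot: [-0.0, 0.734, 0.679, -0.0]
contact_force: [-0.7, -0.2, -0.7]
grip_width: 0.0424
grip_force: 0.0
```

```bash
python3 - <<'E'
from h import *
go(.57,.19,.06)
p,d=robot.grab_frame("wrist");cv2.imwrite("pics/w2.png",p);np.save("pics/w2.npy",d)
E
```

```text
clock 2.23 pos [0.5713 0.0263 0.3787] yaw 85.52 F [-0.7 -0.2 -0.7] w 0.042 -> [ 0.816 -0.069  1.593] -0.003
```

View pics/w2.png

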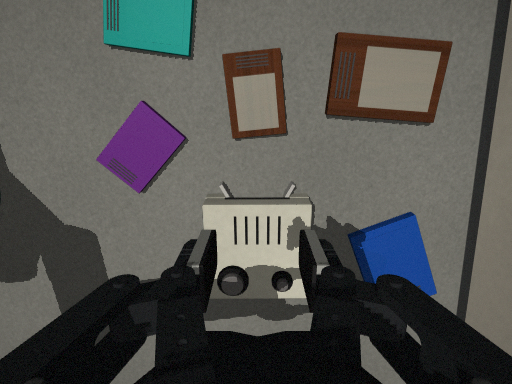

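The second view shows the holder whole, spanning (223,50)–(286,138) with ridges on the far, outer end. The unit's front is at rows ~198–206 from column 203 to 312, with cheek tips at (223,184) and (294,184). The keys are at (233,281) and (283,282).

```bash
python3 - <<'E'
from h import *
c=robot.calibration("wrist")
p=cv2.imread("pics/w2.png");g=cv2.cvtColor(p,cv2.COLOR_BGR2GRAY).astype(float)
k=brown(p,(210,35,298,150));w=cast("wrist",k[:,0],.014,c);r,b=rect(w);print("holder",r,b.round(1).tolist())
print("cols220,rows192-212",g[192:212,225].astype(int).tolist(),g[192:212,295].astype(int).tolist())
print("row225 left",g[222,196:212].astype(int).tolist(),"right",g[215,304:320].astype(int).tolist())
# rings: dark
for (x0,y0,x1,y1) in((216,265,250,297),(270,268,296,296)):
    s=(g[y0:y1,x0:x1]<90).astype(np.uint8);cc=max(cv2.findContours(s,0,2)[0],key=cv2.contourArea);x,y,ww,hh=cv2.boundingRect(cc)
    print("ring",x+x0,y+y0,ww,hh,cast("wrist",(x0+x+ww/2-.5,y0+y+hh/2-.5),.07,c).round(4))
# front top edge & sides subpixel
def edges(pts,z): 
    w=cast("wrist",pts,z,c)[:,:2];vx,vy,x0,y0=cv2.fitLine(w.astype(np.float32),cv2.DIST_HUBER,0,.01,.01).ravel();print("line dir",vx,vy,"pt",x0,y0)
gx=np.abs(cv2.Sobel(cv2.GaussianBlur(g,(3,3),0),6,1,0));gy=cv2.Sobel(cv2.GaussianBlur(g,(3,3),0),6,0,1)
edges([(u,201+np.argmax(gy[201:212,u])) for u in range(208,308)],.06)
edges([(198+np.argmax(gx[v,198:210]),v) for v in range(208,228)],.06)
edges([(304+np.argmax(gx[v,304:318]),v) for v in range(208,228)],.06)
E
```

```text
holder ((574.05078125, 104.72518920898438), (89.4228286743164, 129.25885009765625), 1.3313003778457642) [[527.7999877929688, 168.3000030517578], [530.9000244140625, 39.099998474121094], [620.2999877929688, 41.20000076293945], [617.2000122070312, 170.39999389648438]]
cols220,rows192-212 [172, 172, 169, 168, 143, 96, 24, 64, 97, 99, 98, 100, 116, 180, 180, 181, 184, 181, 182, 184] [109, 106, 98, 98, 101, 143, 98, 100, 100, 103, 101, 107, 141, 184, 185, 185, 184, 185, 185, 185]
row225 left [113, 112, 114, 116, 117, 118, 114, 163, 179, 182, 178, 183, 179, 181, 182, 184] right [187, 187, 189, 187, 186, 186, 182, 125, 55, 57, 78, 115, 114, 111, 108, 106]
ring 216 266 34 31 [[ 0.5118 -0.1945  0.07  ]]
ring 270 268 23 24 [[ 0.5942 -0.198   0.07  ]]
line dir 0.99695784 -0.077942915 pt 0.58314526 -0.06440598
line dir 0.12971684 0.9915511 pt 0.47462198 -0.07929963
line dir 0.09082974 0.9958664 pt 0.6489783 -0.09347832
```

>>> apply_moves(
  plan=[0.9, 0, 0.4, 0, 0.9, 0, 0.4, 0, 0.9, 0, 0.4, 0, 0.9, 0, 0.4, 0, 0.9, 0, 0.4, 0],
)

```text
clock: 2.7
ee_pos: [0.5835, 0.2051, 0.2974]
ee_rot: [-0.001, 0.735, 0.678, -0.001]
contact_force: [0.8, -0.5, -0.0]
grip_width: 0.043
grip_force: 0.0
```

```bash
python3 - <<'E'
from h import *
go(.583,.206,.03,85.64)
E
```

```text
clock 2.70 pos [0.5835 0.2051 0.2974] yaw 85.34 F [ 0.8 -0.5 -0. ] w 0.043 -> [ 0.005 -0.     1.337] -0.003
```

>>> apply_moves(
  plan=[0, 0, 0.95, -0.003, 0, 0, 0.95, -0.003, 0, 0, 0.95, -0.003, 0, 0, 0.95, -0.003, 0, 0, 0.95, -0.003],
)

```text
clock: 3.12
ee_pos: [0.5808, 0.2017, 0.1038]
ee_rot: [-0.001, 0.734, 0.679, -0.004]
contact_force: [-0.6, -1.0, -0.9]
grip_width: 0.0428
grip_force: 0.0
```

>>> apply_moves(
  plan=[0, 0, 0.2, 0, 0, 0, 0.35, 0, 0, 0, 0.4, 0, 0, 0, 0.45, 0, 0, 0, 0.45, 0],
)

```text
clock: 3.53
ee_pos: [0.5838, 0.2032, 0.0181]
ee_rot: [-0.001, 0.733, 0.68, -0.001]
contact_force: [-0.4, -0.5, -0.8]
grip_width: 0.0426
grip_force: 0.0
```

```bash
python3 - <<'E'
from h import *
go(.583,.195,.01,85.64)
p,d=robot.grab_frame("wrist");cv2.imwrite("pics/w3.png",p)
E
```

```text
clock 3.53 pos [0.5838 0.2032 0.0181] yaw 85.65 F [-0.4 -0.5 -0.8] w 0.043 -> [-0.041 -0.001  0.04 ] 0.0
```

View pics/w3.png

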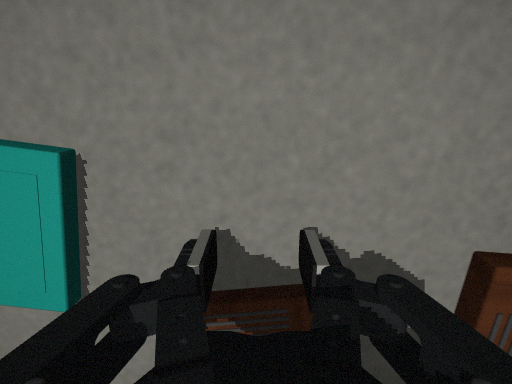

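The fingers straddle the line just behind the ridged end (its edge is at row ~287). The neighbours, turquoise and the large brown one, are clear.

>>> apply_moves(
  plan=[0, 0, 0.035, 0, -0.04, 0, 0.035, 0, -0.08, 0, 0.035, 0, -0.12, 0, 0.035, 0, -0.16, 0, 0.035, 0],
)

```text
clock: 4.0
ee_pos: [0.5834, 0.172, 0.0135]
ee_rot: [0.001, 0.733, 0.68, 0.001]
contact_force: [0.5, 1.1, 1.7]
grip_width: 0.0429
grip_force: 1.0
```

>>> apply_moves(
  plan=[-0.04, 0, 0, 0, -0.08, 0, 0, 0, -0.12, 0, 0, 0, -0.16, 0, 0, 0, -0.2, 0, 0, 0],
)

```text
clock: 4.42
ee_pos: [0.5795, 0.1319, 0.0125]
ee_rot: [-0.0, 0.733, 0.68, 0.0]
contact_force: [-0.8, 3.0, 2.5]
grip_width: 0.0425
grip_force: 1.5
```

>>> apply_moves(
  plan=[-0.04, 0, 0, 0, -0.08, 0, 0, 0, -0.12, 0, 0, 0, -0.12, 0, 0, 0, -0.12, 0, 0, 0],
)

```text
clock: 4.83
ee_pos: [0.5768, 0.1075, 0.0116]
ee_rot: [-0.0, 0.733, 0.68, -0.001]
contact_force: [1.1, 0.2, -0.1]
grip_width: 0.0426
grip_force: 0.0
```

```bash
python3 - <<'E'
from h import *
go(.565,-.022,.011,85.64)
p,d=robot.grab_frame("top");cv2.imwrite("pics/t1c.png",cv2.resize(p[130:260,160:350],None,fx=4,fy=4,interpolation=cv2.INTER_CUBIC))
cv2.imwrite("pics/t1.png",p)
E
```

```text
clock 4.83 pos [0.5768 0.1075 0.0116] yaw 85.70 F [ 1.1  0.2 -0.1] w 0.043 -> [-0.65  -0.01   0.004] 0.001
```

View pics/t1c.png

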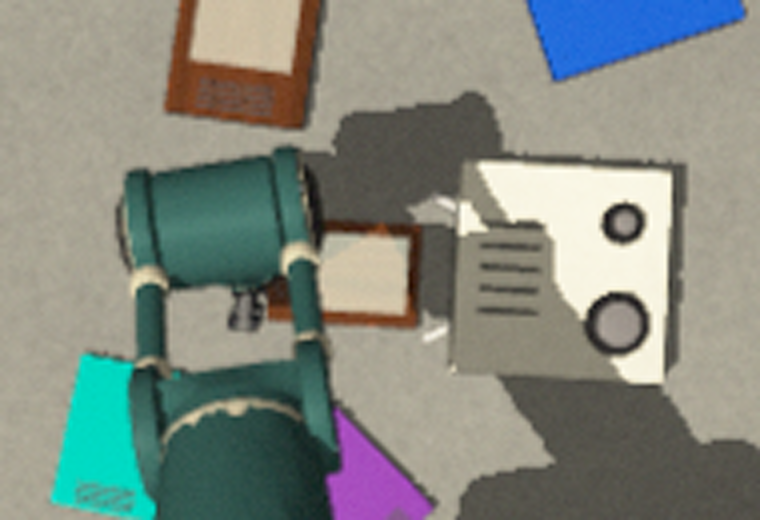

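The holder is tracking straight: its pane end is at crop column ~420, rows 225–325, centred between the cheeks at rows ~208 and ~335. I'll continue.

>>> apply_moves(
  plan=[-0.04, 0, 0, 0, -0.08, 0, 0, 0, -0.12, 0, 0, 0, -0.16, 0, 0, 0, -0.2, 0, 0, 0],
)

```text
clock: 5.3
ee_pos: [0.5824, 0.0736, 0.0157]
ee_rot: [0.002, 0.734, 0.679, 0.009]
contact_force: [1.5, 3.5, 2.8]
grip_width: 0.0427
grip_force: 0.0
```

>>> apply_moves(
  plan=[-0.04, 0, 0, 0, -0.08, 0, 0, 0, -0.12, 0, 0, 0, -0.16, 0, 0, 0, -0.2, 0, 0, 0],
)

```text
clock: 5.72
ee_pos: [0.5721, 0.0281, 0.0125]
ee_rot: [0.0, 0.733, 0.68, 0.0]
contact_force: [2.3, 4.0, 1.9]
grip_width: 0.0427
grip_force: 2.0
```

>>> apply_moves(
  plan=[-0.03, 0, 0, 0, -0.06, 0, 0, 0, -0.09, 0, 0, 0, -0.12, 0, 0, 0, -0.14, 0, 0, 0],
)

```text
clock: 6.13
ee_pos: [0.5697, 0.0003, 0.0122]
ee_rot: [0.0, 0.733, 0.68, 0.0]
contact_force: [3.8, 4.4, 2.0]
grip_width: 0.0427
grip_force: 2.0
```

```bash
python3 - <<'E'
from h import *
go(.565,-.022,.011,85.64)
E
```

```text
clock 6.13 pos [5.697e-01 3.000e-04 1.220e-02] yaw 85.71 F [3.8 4.4 2. ] w 0.043 -> [-0.113 -0.015  0.006] 0.001
```

>>> apply_moves(
  plan=[-0.03, -0.005, 0, 0, -0.06, -0.01, 0, 0, -0.08, -0.01, 0, 0, -0.095, -0.01, 0, 0, -0.095, -0.01, 0, 0],
)

```text
clock: 6.55
ee_pos: [0.5652, -0.0187, 0.0119]
ee_rot: [-0.0, 0.733, 0.68, -0.001]
contact_force: [-0.1, -0.4, -0.1]
grip_width: 0.0424
grip_force: 0.0
```

>>> apply_moves(
  plan=[-0.01, 0, 0, 0, -0.02, 0, 0, 0, -0.03, 0, 0, 0, -0.03, 0, 0, 0],
)

```text
clock: 6.88
ee_pos: [0.5649, -0.0215, 0.0119]
ee_rot: [-0.002, 0.733, 0.68, 0.001]
contact_force: [1.5, 11.6, 1.0]
grip_width: 0.0424
grip_force: 5.8
```

```bash
python3 - <<'E'
from h import *
go(.565,-.022,.011,85.64)
E
```

```text
clock 6.88 pos [ 0.5649 -0.0215  0.0119] yaw 85.65 F [ 1.5 11.6  1. ] w 0.042 -> [-0.002  0.001  0.004] 0.0
```

>>> apply_moves(
  plan=[-0.01, 0, 0, 0, -0.02, 0, 0, 0, -0.02, 0, 0, 0, -0.02, 0, 0, 0],
)

```text
clock: 7.22
ee_pos: [0.5649, -0.0218, 0.0119]
ee_rot: [-0.004, 0.734, 0.679, 0.003]
contact_force: [1.6, 25.5, 1.1]
grip_width: 0.0429
grip_force: 12.7
```

>>> apply_moves(
  plan=[0.03, 0, 0, 0, 0.1, 0, 0, 0, 0.2, 0, 0, 0, 0.25, 0, 0, 0, 0.25, 0, 0, 0],
)

```text
clock: 7.63
ee_pos: [0.5687, 0.0236, 0.0119]
ee_rot: [-0.0, 0.732, 0.681, -0.0]
contact_force: [-0.9, 0.0, -0.6]
grip_width: 0.0433
grip_force: 0.0
```

>>> apply_moves(
  plan=[0, 0, -0.15, 0, 0, 0, -0.3, 0, 0, 0, -0.5, 0, 0, 0, -0.7, 0, 0, 0, -0.75, 0],
  gripper=1,
)

```text
clock: 8.05
ee_pos: [0.5732, 0.0212, 0.1697]
ee_rot: [0.004, 0.733, 0.68, 0.004]
contact_force: [1.4, -0.2, 0.4]
grip_width: -0.0001
grip_force: 0.0
```

```bash
python3 - <<'E'
from h import *
go(.512,-.20,.16,85.64)
p,d=robot.grab_frame("wrist");c=robot.calibration("wrist")
cv2.imwrite("pics/w4.png",p)
E
```

```text
clock 8.05 pos [0.5732 0.0212 0.1697] yaw 85.73 F [ 1.4 -0.2  0.4] w -0.000 -> [-1.126 -0.223  0.046] 0.001
```

View pics/w4.png

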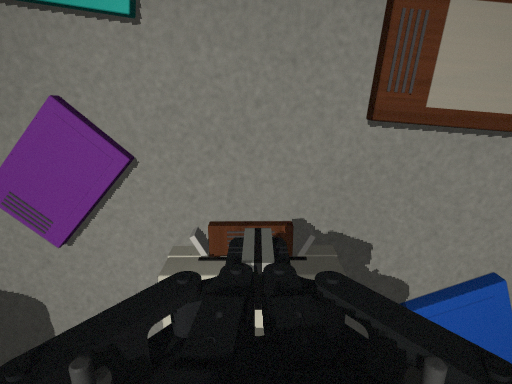

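```bash
python3 - <<'E'
from h import *
p=cv2.imread("pics/w4.png");k=brown(p,(200,212,300,262))[:,0]
e=k[k[:,1]<k[:,1].min()+3];w=cast("wrist",e,.014)
vx,vy,x0,y0=cv2.fitLine(w[:,:2].astype(np.float32),1,0,.01,.01).ravel();print("outer edge",vx,vy,x0,y0,"extent",w[:,0].min(),w[:,0].max(), "expected y",-.0328-.076*(x0-.5647))
go(.5108,-.1942,.15,85.64)
E
```

```text
outer edge 0.99713254 -0.07567527 0.55906093 -0.027870458 extent 0.5223962306953038 0.6080006472721377 expected y -0.03237143
clock 8.10 pos [0.5734 0.0212 0.1695] yaw 85.73 F [1.5 0.2 1.8] w -0.000 -> [-1.097 -0.233  0.095] 0.001
```

>>> apply_moves(
  plan=[-0.9, -0.2, 0.08, 0, -0.9, -0.2, 0.08, 0, -0.9, -0.2, 0.08, 0, -0.9, -0.2, 0.08, 0, -0.9, -0.2, 0.08, 0],
)

```text
clock: 8.52
ee_pos: [0.5127, -0.1583, 0.1442]
ee_rot: [-0.001, 0.734, 0.68, -0.002]
contact_force: [0.8, -0.7, 0.5]
grip_width: 0.0001
grip_force: 0.0
```

>>> apply_moves(
  plan=[-0.2, -0.033, 0, 0, -0.2, -0.033, 0, 0, -0.2, -0.033, 0, 0],
)

```text
clock: 8.77
ee_pos: [0.5045, -0.1959, 0.1448]
ee_rot: [-0.001, 0.734, 0.679, -0.001]
contact_force: [-0.0, 1.1, -0.0]
grip_width: -0.0001
grip_force: 0.0
```

```bash
python3 - <<'E'
from h import *
go(.5108,-.1942,.15,85.64)
p,d=robot.grab_frame("top");q,_=robot.grab_frame("side")
a=cv2.resize(p[150:250,230:350],(480,400),interpolation=cv2.INTER_CUBIC);b=cv2.resize(q[190:310,200:310],(320,349),interpolation=cv2.INTER_CUBIC)
o=np.zeros((400,800,3),np.uint8);o[:,:480]=a;o[:349,480:]=b;cv2.imwrite("pics/ts.png",o)
for n,im,roi in(("top",p,(240,170,285,225)),("side",q,(235,210,285,250))):
    try:
        c=brown(im,roi);w=cast(n,c[:,0],.014);print(n,rect(w)[1].round(1).tolist())
    except Exception as e: print(n,e)
E
```

```text
clock 8.77 pos [ 0.5045 -0.1959  0.1448] yaw 85.49 F [-0.   1.1 -0. ] w -0.000 -> [ 0.011  0.03  -0.026] -0.002
top [[516.2000122070312, -59.20000076293945], [605.9000244140625, -65.69999694824219], [608.0, -36.599998474121094], [518.2999877929688, -30.100000381469727]]
side max() iterable argument is empty
```

View pics/ts.png

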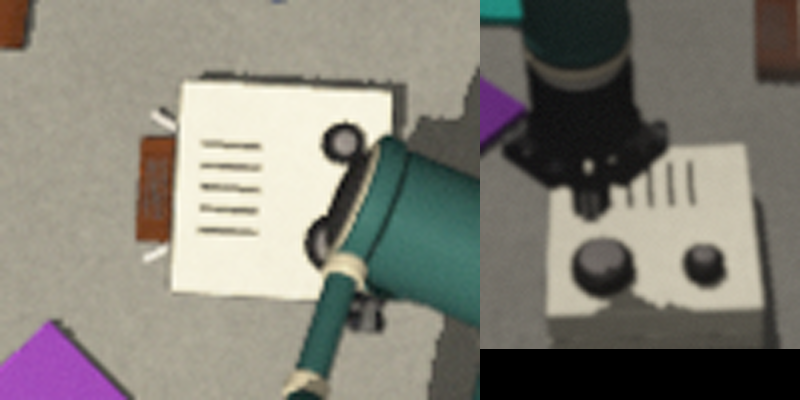

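The holder is home: the measured outer edge centre is (0.563, -0.033) against an expected (0.565, -0.033), and only the ridged strip shows, at crop ~(155,190). Both keys are up. Next is the lamp key.

>>> apply_moves(
  plan=[0.008, 0.03, 0, 0, 0.008, 0.03, 0.1, 0, 0.008, 0.03, 0.2, 0, 0.008, 0.03, 0.22, 0, 0.008, 0.03, 0.22, 0],
)

```text
clock: 9.28
ee_pos: [0.5113, -0.1908, 0.1003]
ee_rot: [-0.002, 0.732, 0.681, -0.001]
contact_force: [-0.2, 0.4, 0.3]
grip_width: 0.0001
grip_force: 0.0
```

```bash
python3 - <<'E'
from h import *
go(.5108,-.1942,.08,85.64)
E
```

```text
clock 9.28 pos [ 0.5113 -0.1908  0.1003] yaw 85.85 F [-0.2  0.4  0.3] w 0.000 -> [-0.017 -0.001  0.101] 0.002
```

>>> apply_moves(
  plan=[-0.015, 0, 0.05, 0, -0.015, 0, 0.07, 0, -0.015, 0, 0.085, 0, -0.015, 0, 0.1, 0, -0.015, 0, 0.1, 0],
)

```text
clock: 9.7
ee_pos: [0.5133, -0.1959, 0.084]
ee_rot: [0.001, 0.733, 0.68, 0.001]
contact_force: [-0.5, 1.5, 7.0]
grip_width: 0.0002
grip_force: 3.3
```

>>> apply_moves(
  plan=[0, 0, 0.01, 0, 0, 0, 0.02, 0, 0, 0, 0.02, 0, 0, 0, 0.02, 0],
)

```text
clock: 10.03
ee_pos: [0.5135, -0.196, 0.0836]
ee_rot: [0.001, 0.733, 0.68, 0.001]
contact_force: [-9.8, 5.7, 29.7]
grip_width: -0.0002
grip_force: 14.5
```

>>> apply_moves(
  plan=[0, 0, -0.01, 0, 0, 0, -0.02, 0, 0, 0, -0.03, 0, 0, 0, -0.03, 0],
)

```text
clock: 10.37
ee_pos: [0.5132, -0.1959, 0.0857]
ee_rot: [0.001, 0.733, 0.68, 0.001]
contact_force: [0.7, 1.4, 3.7]
grip_width: -0.0002
grip_force: 1.9
```

>>> apply_moves(
  plan=[0, 0, -0.01, 0, 0, 0, -0.01, 0, 0, 0, -0.01, 0],
)

```text
clock: 10.62
ee_pos: [0.5129, -0.196, 0.0866]
ee_rot: [0.001, 0.733, 0.68, 0.0]
contact_force: [3.3, 0.3, 3.0]
grip_width: -0.0
grip_force: 1.7
```

>>> apply_moves(
  plan=[0, 0, -0.01, 0, 0, 0, -0.01, 0, 0, 0, -0.01, 0],
)

```text
clock: 10.87
ee_pos: [0.5122, -0.1959, 0.0882]
ee_rot: [0.0, 0.733, 0.68, -0.0]
contact_force: [0.9, 0.1, 2.9]
grip_width: -0.0001
grip_force: 1.2
```

>>> apply_moves(
  plan=[0, 0, -0.01, 0, 0, 0, -0.01, 0, 0, 0, -0.01, 0],
)

```text
clock: 11.12
ee_pos: [0.5116, -0.1957, 0.0899]
ee_rot: [-0.001, 0.733, 0.68, -0.0]
contact_force: [0.5, -0.8, 1.1]
grip_width: -0.0
grip_force: 0.7
```

```bash
python3 - <<'E'
from h import *
go(.5108,-.1942,.08,85.64)
E
```

```text
clock 11.12 pos [ 0.5116 -0.1957  0.0899] yaw 85.74 F [ 0.5 -0.8  1.1] w -0.000 -> [ 0.007 -0.004  0.049] 0.001
```

The force fell linearly over ~6 mm of lift, which is the key's spring. So the lamp key was fully down and is now coming up. Next is the start key.

>>> apply_moves(
  plan=[0, 0, -0.15, 0, 0, 0, -0.2, 0, 0, 0.2, -0.2, 0, 0.007, 0.413, -0.2, 0, 0.007, 0.413, -0.2, 0],
)

```text
clock: 11.53
ee_pos: [0.6008, -0.2012, 0.1303]
ee_rot: [0.002, 0.733, 0.681, 0.002]
contact_force: [0.9, -0.1, 0.6]
grip_width: -0.0001
grip_force: 0.0
```

>>> apply_moves(
  plan=[0, 0, 0, 0, 0, 0, 0, 0],
)

```text
clock: 11.7
ee_pos: [0.5939, -0.2001, 0.1293]
ee_rot: [-0.001, 0.733, 0.68, -0.001]
contact_force: [-0.5, -1.0, -0.5]
grip_width: 0.0
grip_force: 0.0
```

```bash
python3 - <<'E'
from h import *
go(.5941,-.2006,.1,85.64)
E
```

```text
clock 11.70 pos [ 0.5939 -0.2001  0.1293] yaw 85.76 F [-0.5 -1.  -0.5] w 0.000 -> [-0.002  0.002  0.146] 0.001
```

>>> apply_moves(
  plan=[0, 0, 0.1, 0, 0, 0, 0.17, 0, 0, 0, 0.19, 0, 0, 0, 0.19, 0, 0, 0, 0.19, 0],
)

```text
clock: 12.12
ee_pos: [0.5937, -0.2003, 0.092]
ee_rot: [-0.001, 0.733, 0.68, -0.0]
contact_force: [1.2, -0.5, -0.7]
grip_width: 0.0001
grip_force: 0.0
```

>>> apply_moves(
  plan=[0, 0, 0.02, 0, 0, 0, 0.035, 0, 0, 0, 0.05, 0, 0, 0, 0.06, 0, 0, 0, 0.06, 0],
)

```text
clock: 12.53
ee_pos: [0.5956, -0.2009, 0.0838]
ee_rot: [0.001, 0.733, 0.68, 0.0]
contact_force: [-5.8, 1.8, 16.8]
grip_width: 0.0002
grip_force: 8.4
```

Bottomed at the same height as the lamp key, with 17 N. I'll hold briefly, release in steps to see the spring, then clear.

>>> apply_moves(
  plan=[0, 0, -0.01, 0, 0, 0, -0.03, 0, 0, 0, -0.03, 0, 0, 0, -0.03, 0],
)

```text
clock: 12.87
ee_pos: [0.5956, -0.2009, 0.0871]
ee_rot: [0.001, 0.733, 0.68, 0.0]
contact_force: [1.5, -1.1, 3.9]
grip_width: -0.0003
grip_force: 1.5
```

>>> apply_moves(
  plan=[0, 0, -0.1, 0, 0, 0, -0.3, 0, 0, 0, -0.5, 0, 0, 0, -0.6, 0, 0, 0, -0.6, 0],
)

```text
clock: 13.28
ee_pos: [0.5981, -0.2016, 0.2126]
ee_rot: [0.005, 0.733, 0.68, 0.002]
contact_force: [1.2, -0.3, 1.8]
grip_width: -0.0
grip_force: 0.0
```

>>> apply_moves(
  plan=[0, 0, 0, 0, 0, 0, 0, 0, 0, 0, 0, 0],
)

```text
clock: 13.53
ee_pos: [0.5931, -0.1998, 0.2033]
ee_rot: [-0.002, 0.733, 0.68, -0.001]
contact_force: [0.4, -0.3, -0.3]
grip_width: 0.0001
grip_force: 0.0
```

```bash
python3 - <<'E'
from h import *
go(.5941,-.2006,.1,85.64)
p,d=robot.grab_frame("top");q,_=robot.grab_frame("side")
try: print(rect(cast("top",brown(p,(240,170,285,225))[:,0],.014))[1].round(1).tolist())
except Exception as e: print(e)
a=cv2.resize(p[130:250,100:420],(800,300));b=cv2.resize(q[110:384,150:410],(285,300));o=np.zeros((600,800,3),np.uint8);o[:300]=a;o[300:,:285]=b;cv2.imwrite("pics/end.png",o)
E
```

```text
clock 13.53 pos [ 0.5931 -0.1998  0.2033] yaw 85.73 F [ 0.4 -0.3 -0.3] w 0.000 -> [-0.004  0.008  0.517] 0.001
[[516.2000122070312, -59.20000076293945], [606.0999755859375, -65.69999694824219], [608.2000122070312, -36.599998474121094], [518.2999877929688, -30.100000381469727]]
```

View pics/end.png

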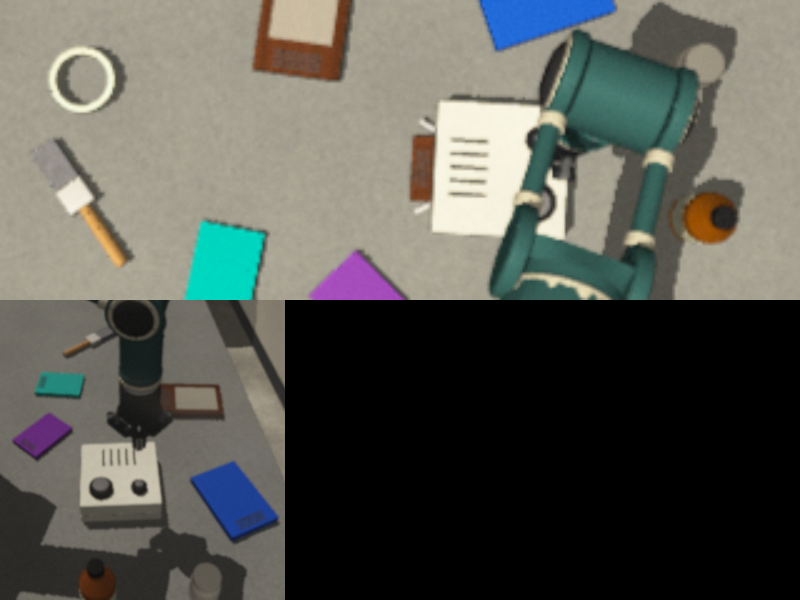

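The holder is home (strip at (422,168)), both keys are up, and the bottle, jar, brush and tape have not been disturbed. The gripper is clear.

```bash
python3 -c "
from rig import robot;print(robot.sign_off())"
```

```text
the job is handed in; nothing more can be done
None
```

The job is handed in: the holder is fully home in the slot, the lamp key and then the start key were each pressed to the bottom and came back up, and the bottle, jar, brush and tape look undisturbed. The hand-in returned no verdict.

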